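Draw the focusing screen from under the stack

TASK

Take hold of the upright grip of the focusing-screen slide that lies under the parts tin and lens hood, and draw it straight out between the two brass stop pins until it lies flat on the board wholly clear, with at least a finger's width between its frame and the tin. The tin must settle upright on the board where it stood, with the hood still standing on it; do not lift or unstack them. Leave the spare slide that lies by itself on the desk alone.

Things in the scene. Friction and masses are not known exactly. Their poses are not given: they have to be found in the camera images.
- screen: Slide to draw out, 120 g, under the tin. Aluminium frame 96 (x) x 60 (y) x 8 mm, frosted glass; from its -x edge a tongue 16 mm wide, 8 thick runs 77 mm along -x; on its end stands a grip block 30 (x) x 16 (y) mm, centre at x = -108, top 32 mm above the underside. Origin: centre of the frame's underside, z up. Lies on a fixed 10 mm thick wooden board that reaches 230 mm to -x; draw along -x.
- tin: Closed metal parts tin 100 (x) x 110 (y) x 36 mm high, 0.17-0.35 kg, lying on the slide. Origin: centre of underside, z up. Two brass pins (12 mm thick, tops 50 mm above the desk), fixed to the board about 63 mm to -x of this origin and 44 mm to either side, a few mm off the tin, hold it back as the slide passes between. It tips a few degrees and drops 8 mm as the slide leaves.
- hood: Black rubber lens hood, a flared open ring 54 mm across at the foot, 68 mm across at the top rim, 30 mm high, 50 g, standing on the tin. Origin: centre of its underside, z up.
- spare: Spare slide, same shape, size and axes as the other, lying by itself on the bare desk with nothing on it; not to be moved. Origin: centre of its frame's underside.
There are look-alikes about, which are no part of the job. There is more than one size of the hood; the one meant has the size given above. Leave any black look-alike of the screen alone.

How it is judged:
At the end, for the whole second after the job is handed in: At rest: the slide lies flat (5 degrees, on the board, underside 6-16 mm above the desk), its centre over 110 mm from the tin's (frame clear); the tin lies on the board (underside below 14 mm, tilt under 3.4 degrees); the hood stands upright (5.7 degrees) on the tin within 40 mm of its centre (horizontal distance between screen and tin above 0.11 m and angle between screen's own z axis and vertical below 0.09 rad and height (world z) of screen between 0.006 and 0.016 m and height (world z) of tin below 0.014 m and angle between tin's own z axis and vertical below 0.06 rad and horizontal distance between hood and tin below 0.04 m and z of hood in the frame of tin between 0.03 and 0.042 m and angle between hood's own z axis and vertical below 0.1 rad and linear speed of each of screen, tin, hood below 0.02 m/s); the robot touches nothing.
It fails at once if the tin is moved more than 30 mm from where it stood, or lifted or tipped by more than 17 degrees (distance of tin from where it was at the start of the episode above 0.03 m or angle between tin's own z axis and vertical above 0.3 rad).
It fails at once if the hood is moved more than 45 mm from where it stood or topples (distance of hood from where it was at the start of the episode above 0.045 m or angle between hood's own z axis and vertical above 0.5 rad).
It fails at once if the spare slide is moved more than 20 mm (distance of spare from where it was at the start of the episode above 0.02 m).
It also fails if it takes over 38 s, if anything falls off the work surface, if the arm or the gripper's body presses on something with over 40 N, if the wrist force passes 120 N, or if a joint passes its speed limit or range.

ROBOT

A 6-joint arm with a two-finger parallel gripper is mounted at the origin on the work surface. World frame = base frame: x ahead of the robot, y to its left, z up, the work surface at z = 0. Lengths are in m, angles in rad, forces in N, time in s.
With the tool pointing down it reaches from about 0.425 to 0.925 m from the base axis. Payload 12.5 kg.
Tool frame: the origin (TCP) lies on the centre line of the jaws, within the pads' length; the fingertips stand 22 mm ahead of it and the grasp point (between the pads) lies 3 mm ahead of it (manip.finger_overhang is the distance from the TCP to the fingertips, in m); x points along the fingers, z is the direction in which the jaws open and shut, and the axes are right-handed (so a half turn about x gives the same grasp; the last joint's range is limited). The gripper opens to 85 mm and grips with 20 to 120 N. Pads are 22 mm wide; open, the fingers measure 114 mm over their backs; the gripper's body (76 mm by 85 mm) begins 54 mm behind the grasp point. The pads swing forward as they close: fully open they stand 13 mm farther back than shut.
Start: joints at [-1.356, 0.491, 1.559, -0, 1.092, -0.106], TCP at [0.197, -0.593, 0.253] pointing down, gripper open.
Joint ranges: [-3.1, 3.1], [-0.84, 2.19], [0.05, 2.79], [-1.13, 4.28], [0.06, 2.93], [-2.69, 2.69]. Speed limits (rad/s): [2.22, 2.22, 2.79, 3.14, 3.14, 3.14].

INTERFACE

Orientations are given as a unit quaternion [x, y, z, w].
In Python, from workcell import manip gives the robot as it stands. Calls block until the motion is done:
- manip.movep(position, orientation): joint-space move of the TCP to a pose.
- manip.move_straight(position, rot=None, max_speed=0.15, stop_force=None): straight line of the TCP; rot=None keeps the orientation; max_speed is the mean speed in m/s. With stop_force (N) it stops when the force on the tool has changed by that much, and returns True; else False.
- manip.goto_joints(angles): joint-space move.
- manip.grip(opening): finger opening in m; the grip force is fixed at half the most; returns when the fingers have stopped.
- manip.wait(seconds).
- manip.inverse_kinematics(position, orientation): joint angles nearest the present ones, or None.
- manip.read_state(): the state.
- manip.get_image(name): name is "scene" or "top"; returns a dict with "pixels" (420x560x3 uint8, red, green, blue), "fov_y" (degrees; the focal length in pixels is half the picture's height over the tangent of half this angle, whatever the lens; pixels are square), "cx", "cy" (the principal point, pixels), "distortion" ([k1, k2, p1, p2, k3] as OpenCV has them; the pictures are not rectified), "rvec" (rotation vector, rad) and "tvec" (3), from world to camera coordinates, as OpenCV has them. Camera axes: x right, y down, z forward; pixel columns grow to the right and rows downward; lengths in m; the calibration is good to about 2 mm. A picture is of the moment at which its call begins. There is no depth.
A pose or a line that the arm cannot do raises manip.PlanningError and nothing moves.
- manip.hand_in(): hands the job in, once; it reports no verdict.
Trained networks look in the newest picture that a camera, given by its name, has taken for a name from the list of things; names that differ only in an ending like _2 or _b are one class to them, and where a whole thing is asked for, a point or a joint stands for the part that bears it (a point fixed in the world has none). Each returns a list of dicts, best first, with "conf" (0 to 1); they miss things now and then, are a little off and sometimes report something else, mostly with a low value. They report only what shows in the picture. A call takes as long as a camera call. They do not tell look-alikes from the thing itself.
- manip.trace(thing, camera): "mask" (420x560 bool, what is visible of it) and "location" ([row, column] as shares, 0 to 1, of the picture: columns of its width, rows of its height, amid what is visible of it).
- manip.pinpoint(thing, camera): "location" ([row, column] as shares, 0 to 1, of the picture: columns of its width, rows of its height: a listed point, or the origin of a listed thing).
The state is a dict: "time": time; "joint_pos": joint angles; "joint_velocities": joint speeds; "joint_torque": joint torques, N m; "ee_pos": TCP position; "ee_rot": TCP orientation; "ft_force": force on the tool from outside, world axes, zero at the start; "ft_torque": the same for the moment, N m; "finger_gap": finger opening in m.
Only numpy, scipy, OpenCV 4.12 (cv2) and the standard library are available. Lean on these libraries where they do the work, as an engineer would, in place of code of your own. Each camera call takes 0.05 s, during which the arm holds its last target.

## Working session

There is one attempt and no reset: what is moved stays moved. The work goes in short steps, each a Python script; the robot and the scene stay as the last script left them, time stands still between calls to the robot, and variables do not carry over. Pictures are saved under pics/ and viewed, and the job is handed in when it is done.

```bash
mkdir -p pics; ls
python3 - <<'E'
from workcell import manip
import cv2
for c in ("scene","top"):
    im=manip.get_image(c)
    cv2.imwrite(f"pics/{c}0.png",im["pixels"][:,:,::-1])
    print(c,{k:v for k,v in im.items() if k!="pixels"})
    for t in ("screen","tin","hood","spare"):
        print(t,[(round(d["conf"],2),[round(d["location"][0]*420),round(d["location"][1]*560)]) for d in manip.pinpoint(t,c)])
print(manip.read_state()["time"],manip.read_state()["ee_rot"])
E
```

```text
pics
scene {'fov_y': 54.54932547269442, 'cx': 277.89676043072643, 'cy': 212.15871047197132, 'distortion': array([-0.10932554,  0.        ,  0.        ,  0.        ,  0.        ]), 'rvec': array([ 2.19036699,  1.28407181, -0.41439608]), 'tvec': array([-0.24334889, -0.33904905,  1.47859751])}
screen [(0.87, [192, 206])]
tin [(0.82, [237, 249])]
hood [(0.8, [281, 202]), (0.71, [303, 247]), (0.56, [235, 247])]
spare [(0.68, [220, 420])]
top {'fov_y': 56.83688535494379, 'cx': 279.0649866015751, 'cy': 215.61340027818218, 'distortion': array([0.03032414, 0.        , 0.        , 0.        , 0.        ]), 'rvec': array([ 2.16360258, -2.22196569,  0.07420054]), 'tvec': array([1.66419285e-04, 5.14035030e-01, 9.50358957e-01])}
screen [(0.9, [292, 336])]
tin [(0.68, [201, 319])]
hood [(0.86, [195, 327]), (0.64, [180, 385]), (0.58, [139, 354])]
spare [(0.58, [137, 130])]
0.5 [ 0.41373738  0.57342779 -0.41372794  0.573438  ]
```

View pics/scene0.png

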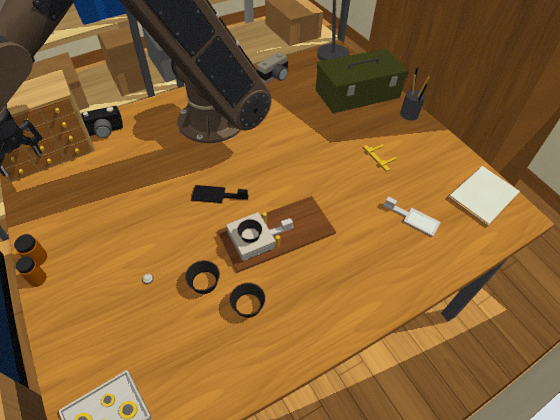

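View pics/top0.png

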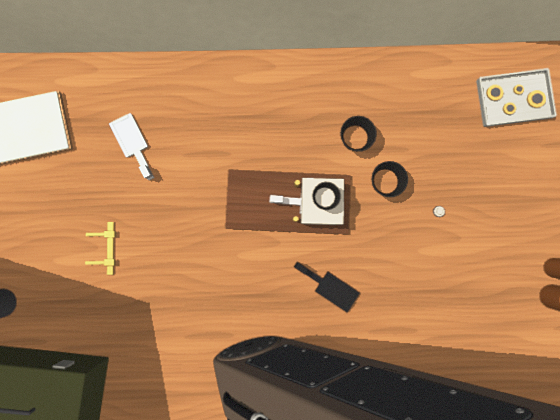

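The top view shows the tin near (col 322, row 201), its grip at (280, 199), and the pins at (297, 183) and (297, 219). The "screen" detections are on the black look-alike. Next I'll measure the tin, board and grip at higher magnification.

```bash
cat > h.py <<'E'
from workcell import manip
import numpy as np, cv2
def cam(im):
    f=210/np.tan(np.radians(im["fov_y"]/2))
    return np.array([[f,0,im["cx"]],[0,f,im["cy"]],[0,0,1]]),np.array(im["distortion"]),np.array(im["rvec"]),np.array(im["tvec"])
def ray(im,col,row,z):
    K,D,r,t=cam(im); R=cv2.Rodrigues(r)[0]
    u=cv2.undistortPoints(np.array([[[col,row]]],float),K,D)[0,0]
    d=R.T@np.array([u[0],u[1],1]); c=-R.T@t
    return c+d*(z-c[2])/d[2]
def proj(im,P):
    K,D,r,t=cam(im); return cv2.projectPoints(np.array(P,float).reshape(-1,3),r,t,K,D)[0][:,0]
E
python3 - <<'E'
from h import *
for c,(x,y,w,h) in {"top":(220,160,140,85),"scene":(200,180,150,100)}.items():
    im=manip.get_image(c); p=im["pixels"][y:y+h,x:x+w,::-1]
    cv2.imwrite(f"pics/{c}_crop.png",cv2.resize(p,None,fx=5.3,fy=5.3,interpolation=cv2.INTER_CUBIC))
    for q in manip.trace("tin",c)[:2]:
        m=q["mask"]; print(c,round(q["conf"],2),cv2.minAreaRect(np.argwhere(m)[:,::-1].astype(np.float32)))
im=manip.get_image("top")
for n,a in dict(tin=(322,201,.054),grip=(280,199,.042),pinA=(297,183,.05),pinB=(297,219,.05)).items(): print(n,ray(im,*a).round(4))
E
```

```text
top 0.84 ((322.5, 201.0), (46.0, 41.0), 90.0)
tin [ 0.5439 -0.1171  0.054 ]
grip [ 0.5526 -0.0167  0.042 ]
pinA [ 0.5895 -0.0587  0.05  ]
pinB [ 0.5025 -0.0561  0.05  ]
```

```bash
ls pics
```

```text
scene0.png
scene_crop.png
top0.png
top_crop.png
```

View pics/top_crop.png

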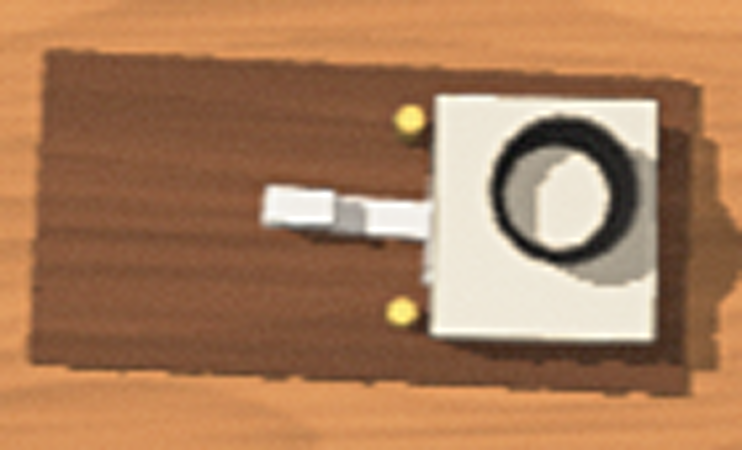

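View pics/scene_crop.png

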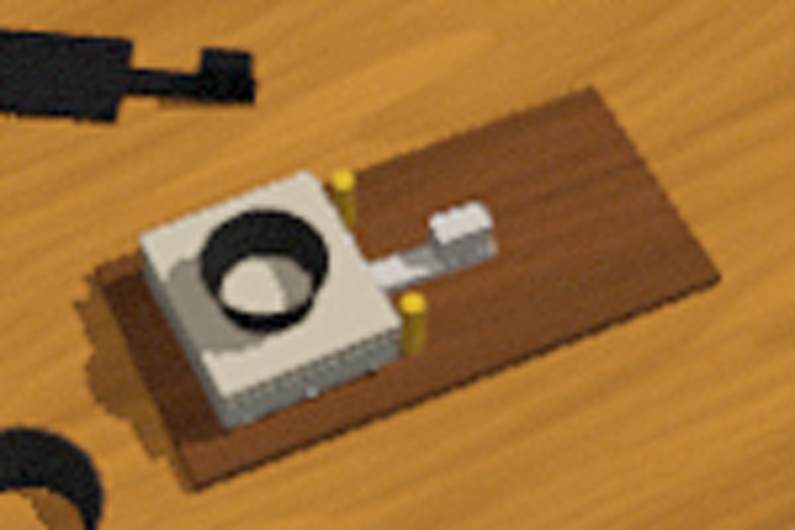

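Run:
```python
from h import *
T=manip.get_image("top");S=manip.get_image("scene")
def tp(u,v,z): return ray(T,(u+.5)/5.3-.5+220,(v+.5)/5.3-.5+160,z)
def sp(u,v,z): return ray(S,(u+.5)/5.3-.5+200,(v+.5)/5.3-.5+180,z)
def show(n,f,pts,z):
    P=np.array([f(*p,z) for p in pts]); print(n,P[:,:2].round(4).tolist(),"mean",P[:,:2].mean(0).round(4))
show("board top",tp,[(47,50),(703,85),(688,395),(30,362)],.01)
show("board sc",sp,[(95,270),(592,87),(720,275),(193,486)],.01)
show("tin top",tp,[(434,96),(657,101),(655,341),(430,338)],.054)
show("tin sc",sp,[(142,238),(308,172),(400,325),(228,400)],.054)
show("grip top",tp,[(268,187),(335,191),(333,228),(263,224)],.042)
show("grip sc",sp,[(430,213),(483,203),(496,234),(462,248)],.042)
show("pins top",tp,[(411,119),(403,311)],.05)
show("pins sc",sp,[(344,178),(413,303)],.05)
```

```text
board top [[0.6351, 0.1107], [0.6102, -0.2006], [0.4633, -0.1879], [0.4871, 0.1216]] mean [ 0.5489 -0.039 ]
board sc [[0.4692, -0.186], [0.4903, 0.1197], [0.6363, 0.1098], [0.6145, -0.198]] mean [ 0.5526 -0.0386]
tin top [[0.6014, -0.0696], [0.5964, -0.1707], [0.4876, -0.1658], [0.4916, -0.0645]] mean [ 0.5442 -0.1176]
tin sc [[0.4925, -0.1647], [0.496, -0.0683], [0.6051, -0.0731], [0.6027, -0.1696]] mean [ 0.5491 -0.119 ]
grip top [[0.5633, 0.0069], [0.5606, -0.0237], [0.5436, -0.0223], [0.5463, 0.0097]] mean [ 0.5535 -0.0074]
grip sc [[0.5436, -0.02], [0.5516, 0.0082], [0.5726, 0.0038], [0.5718, -0.0166]] mean [ 0.5599 -0.0061]
pins top [[0.5918, -0.0591], [0.5043, -0.0529]] mean [ 0.548 -0.056]
pins sc [[0.5061, -0.052], [0.5943, -0.0593]] mean [ 0.5502 -0.0556]
```

```bash
cat >> h.py <<'E'
from scipy.spatial.transform import Rotation as Ro
A=np.radians(4.5); d=np.array([np.sin(A),np.cos(A),0]); p=np.array([np.cos(A),-np.sin(A),0])
def quat():
    cur=Ro.from_quat(manip.read_state()["ee_rot"]); best=None
    for s in (1,-1):
        x=np.array([0,0,-1.]); z=s*p; q=Ro.from_matrix(np.array([x,np.cross(z,x),z]).T)
        a=(q*cur.inv()).magnitude()
        j=manip.inverse_kinematics([.55,0,.15],q.as_quat())
        print("cand",s,a,None if j is None else np.round(j,2))
        if j is not None and (best is None or a<best[0]): best=(a,q.as_quat())
    return best[1]
def snap(n):
    for c,(x,y,w,h) in {"top":(160,140,220,110),"scene":(190,160,200,120)}.items():
        im=manip.get_image(c); cv2.imwrite(f"pics/{n}_{c}.png",cv2.resize(im["pixels"][y:y+h,x:x+w,::-1],None,fx=3.6,fy=3.6,interpolation=cv2.INTER_CUBIC))
E
python3 - <<'E'
from h import *
q=quat()
g=np.array([.5565,-.007,0])
manip.movep(g+[0,0,.16],q)
manip.grip(.05)
manip.move_straight(g+[0,0,.075],max_speed=.12)
snap("above")
s=manip.read_state(); print(s["time"],s["ee_pos"],s["finger_gap"],s["ft_force"])
E
```

```text
cand 1 1.1714561513887727 [-0.12  0.52  1.85 -0.    0.77 -0.04]
cand -1 1.9701365234800043 None
4.7167 [ 0.55685476 -0.00702106  0.07577722] 0.04999235151458665 [ 0.53261635 -0.40996358  0.10568427]
```

View pics/above_scene.png

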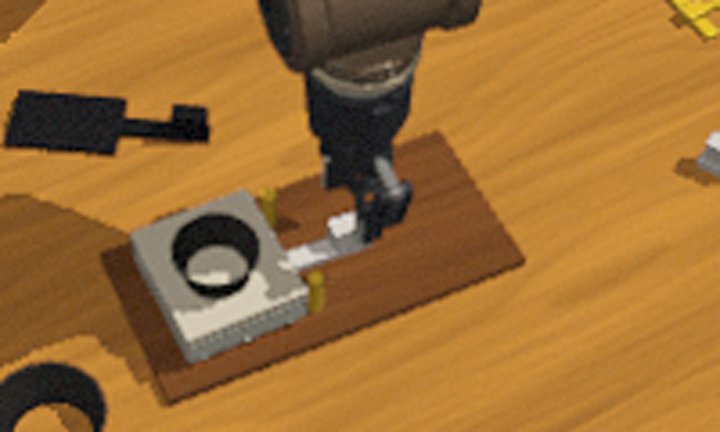

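View pics/above_top.png

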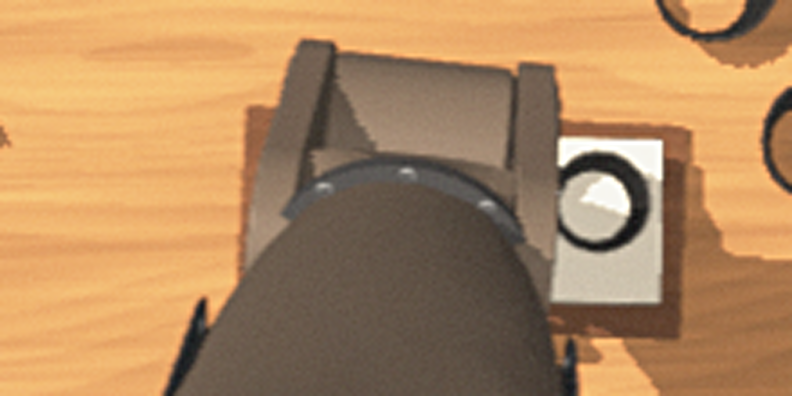

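In the scene crop the near finger is at about (385, 205), in front of the grip at (345, 225). The tin and hood haven't moved. Lowering and gripping now.

Run:
```python
from h import *
g=np.array([.5565,-.007,0])
print(manip.move_straight(g+[0,0,.040],max_speed=.05,stop_force=8))
manip.grip(0.0)
s=manip.read_state(); print(s["time"],s["ee_pos"],s["finger_gap"],s["ft_force"])
snap("grip")
```

```text
False
5.975 [ 0.55660321 -0.00699646  0.0404748 ] 0.015001421348215058 [-2.08647027  0.98057777  6.096473  ]
```

View pics/grip_scene.png

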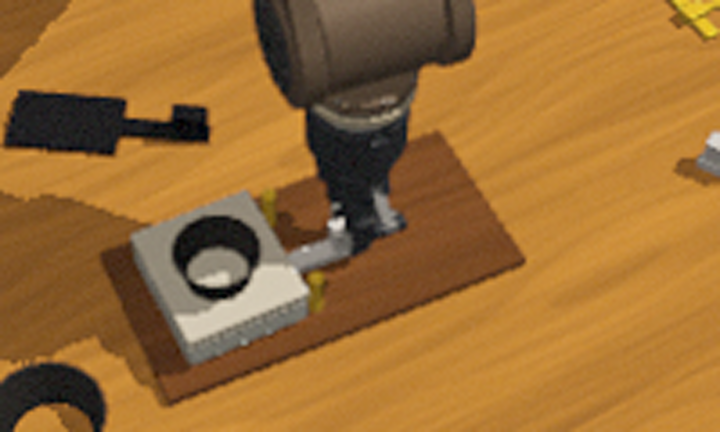

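The grip is held with a 15 mm gap. Drawing the slide out in stages.

Run:
```python
from h import *
s=manip.read_state(); b=np.array(s["ee_pos"])
np.save("b.npy",b)
for D in (.02,.045):
    r=manip.move_straight(b+D*d,max_speed=.03,stop_force=35)
    s=manip.read_state(); print(D,r,s["time"],np.round(s["ee_pos"],4),s["finger_gap"],s["ft_force"].round(1))
    if r: break
snap("pull1")
```

```text
0.02 False 6.8917 [0.5582 0.0133 0.0405] 0.014681646743964034 [0.9 2.  2.6]
0.045 False 7.875 [0.5601 0.0377 0.0405] 0.014929260207662857 [-0.4 -3.7  2.9]
```

View pics/pull1_scene.png

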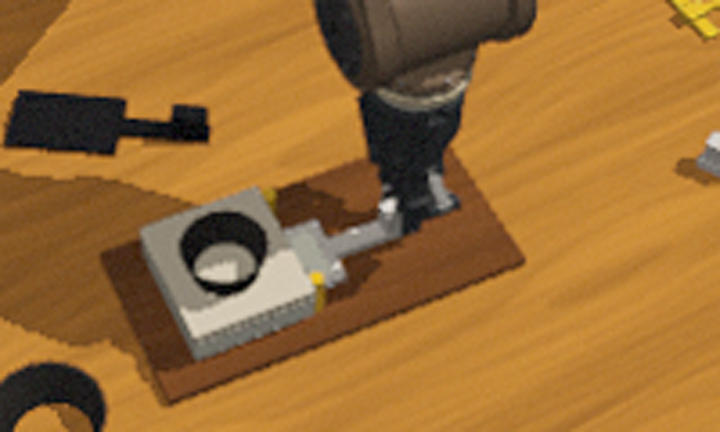

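View pics/pull1_top.png

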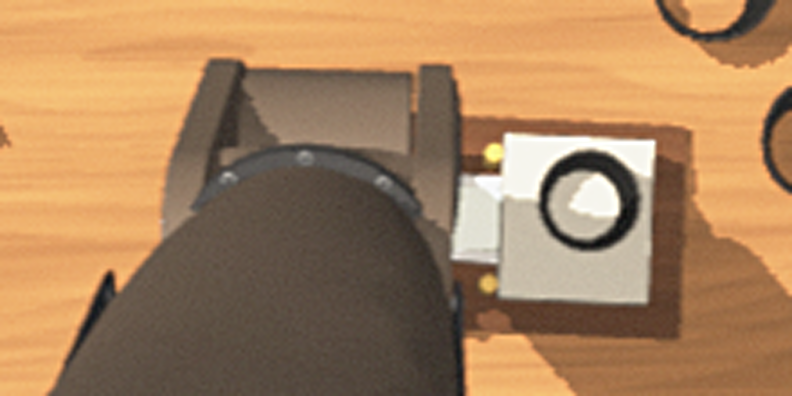

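The tin now rests against the pins at (494, 153) and (488, 284) in the top crop. The frame, at rows 177–262, is passing between them with room on both sides. Continuing slowly.

Run:
```python
from h import *
b=np.load("b.npy")
for D in (.06,.08,.1,.135):
    r=manip.move_straight(b+D*d,max_speed=.025,stop_force=35)
    s=manip.read_state(); print(D,r,s["time"],np.round(s["ee_pos"],4),s["finger_gap"],s["ft_force"].round(1))
    if r: break
snap("pull2")
```

```text
0.06 False 8.725 [0.5613 0.0528 0.0405] 0.015082351280994798 [-0.3 -4.4  3.1]
0.08 False 9.675 [0.5628 0.0731 0.0405] 0.015163156361823488 [0.  2.5 4.1]
0.1 False 10.625 [0.5644 0.0931 0.0405] 0.015021082196697646 [0.8 2.1 3.4]
0.135 False 12.175 [0.5671 0.1276 0.0404] 0.014581613311576317 [-0.3  0.   4.8]
```

View pics/pull2_scene.png

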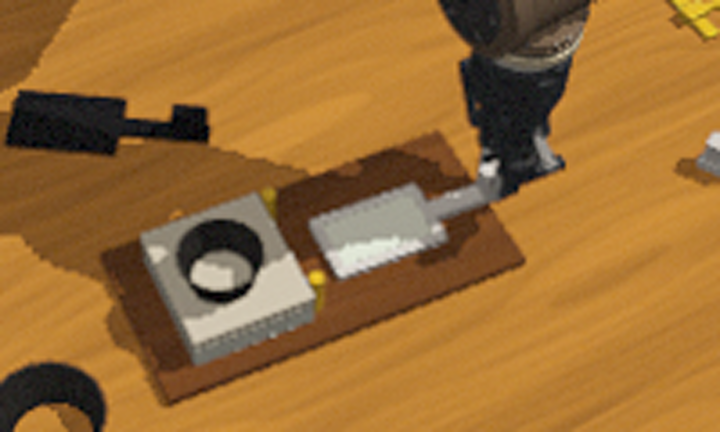

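View pics/pull2_top.png

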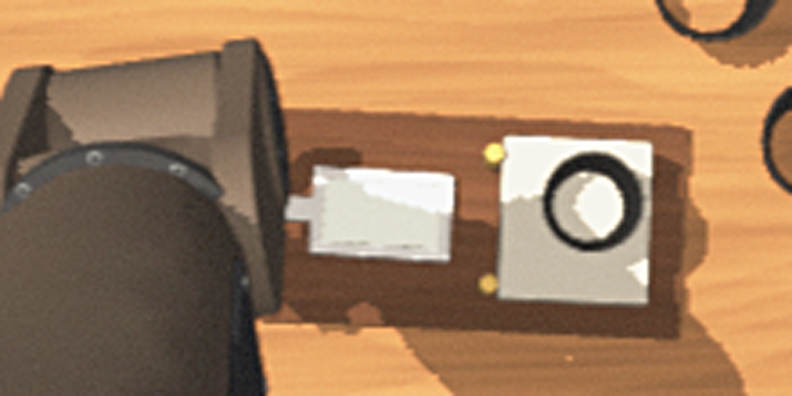

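The slide is clear of the tin by about 30 mm: frame edge at col 453, tin edge at 500. The tin is flat and the hood stands on it. Releasing and retreating upward.

Run:
```python
from h import *
manip.grip(.045)
s=manip.read_state(); b=np.array(s["ee_pos"])
manip.move_straight(b+[0,0,.15],max_speed=.08)
manip.movep(b+[0,.12,.15],s["ee_rot"])
manip.wait(.5); snap("end")
s=manip.read_state(); print(s["time"],s["ft_force"].round(2))
T=manip.get_image("top")
for t in ("screen","tin","hood","spare"):
    for n,z in dict(screen=.01,tin=.01,hood=.046,spare=0).items():
        if n==t: print(t,[(round(q["conf"],2),ray(T,q["location"][1]*560,q["location"][0]*420,z).round(3)) for q in manip.pinpoint(t,"top")])
```

```text
15.85 [ 0.28  0.03 -0.25]
screen [(0.81, array([0.559, 0.023, 0.01 ])), (0.56, array([ 0.323, -0.152,  0.01 ]))]
tin [(0.74, array([ 0.55 , -0.104,  0.01 ]))]
hood [(0.7, array([ 0.555, -0.131,  0.046])), (0.58, array([ 0.7  , -0.201,  0.046]))]
spare [(0.65, array([0.724, 0.361, 0.   ]))]
```

View pics/end_scene.png

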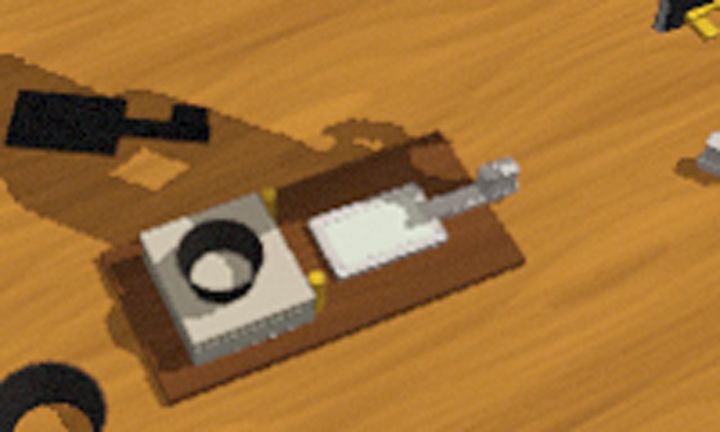

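View pics/end_top.png

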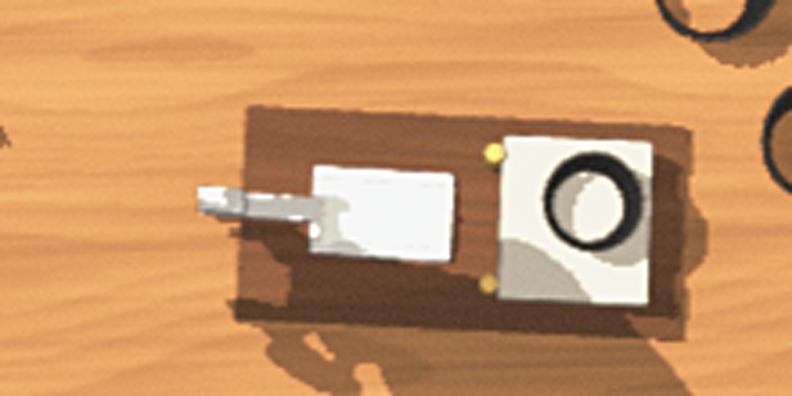

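The slide lies flat on the board and free of the gripper, with only the grip overhanging the board edge at (215, 198) in the top crop. The tin is at (575, 220) and the hood is upright on it at (593, 200). Everything checks out, so I'm handing in.

Run:
```python
from workcell import manip
print(manip.hand_in(), manip.read_state()["time"])
```

```text
the job is handed in; nothing more can be done
the job is handed in; nothing more can be done
```

I drew the slide 135 mm straight out between the brass pins by its grip, released it and moved the arm clear. The job was handed in shortly after 15.9 s of the 38 s allowed.

**Last checks, from the final pictures:**
- **Slide:** it lies flat on the board, with its centre about 127 mm from the tin's and a gap of about 30 mm between frame and tin. Only the grip and the end of the tongue overhang the board's edge.
- **Tin:** it settled flat on the board against the pins, a few mm from where it stood. I judged its tilt by eye only.
- **Hood:** it stands upright on the tin, about 27 mm from the tin's centre (limit 40 mm).
- **Spare and black look-alike:** the arm never went near the spare, but I did not measure its shift against the first picture. The black look-alike looks unmoved.
- **Robot:** it touches nothing, and the force on the tool is near zero.

**Disagreements:** the two cameras differed by 2–6 mm in x, so I used the mean for the grasp. The networks first reported the black look-alike as the screen, so I measured the grip position from the pictures instead.

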